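# Press the bearing out of a door roller on the knock-out post

## Robot

A 6-joint arm with a two-finger parallel gripper is mounted at the origin on a cart in front of the work surface, level with it; the furniture and walls round the work are solid. World frame = base frame: x ahead of the robot, y to its left, z up, the work surface at z = 0. Lengths are in m, angles in rad, forces in N, time in s.
With the tool pointing down it reaches from about 0.3 to 0.95 m from the base axis. Payload 3.1 kg.
Tool frame: the origin (TCP) lies between the finger pads; the fingertips stand 22 mm ahead of it and the grasp point (between the pads) lies 3 mm ahead of it; y points along the fingers, z is the direction in which the jaws open and shut, and the axes are right-handed (so a half turn about y gives the same grasp; the last joint's range is limited). The gripper opens to 85 mm and grips with 20 to 120 N. Pads are 22 mm wide; open, the fingers measure 114 mm over their backs; the gripper's body (76 mm by 85 mm) begins 54 mm behind the grasp point. The pads swing forward as they close: fully open they stand 13 mm farther back than shut.
Start: joints at [-1.406, 0.308, 1.634, -0, 1.2, -0.07], TCP at [0.145, -0.608, 0.253] pointing down, gripper open.
Joint ranges: [-3.06, 3.06], [-0.79, 1.96], [0.05, 2.63], [-1.19, 4.34], [0.05, 2.64], [-2.94, 2.94]. Speed limits (rad/s): [2.79, 2.79, 3.14, 3.14, 3.14, 3.14].

## Interface

Orientations are given as a rotation vector (axis times angle).
In Python, from station import manip gives the robot as it stands.
- The arm moves only by the tool jog_arm, never from a script. Its argument "moves" is a list of rows, each an object with "slide": the shift along the tool's x, y, z in mm, a list of three; "rotation": the turn, a rotation vector about the tool's x, y, z in degrees, a list of three; "gripper": the closure in counts, from 0 (fully open) to 255 (shut). A call has 1 to 8 rows; each row shifts and turns the commanded pose from where the row before left it, along the tool's axes as they then stand; what a row does not reach is not made up. A row lasts 1/12 s, in which the tool goes at most 41.7 mm and 7.16 degrees, less where a joint would pass 70% of its speed; a pose out of reach is approached as far as the arm can. A call is refused whole if a number of a shift passes 41.7 or a number of a turn 7.16, either way. A call with a gripper value outside its range is refused whole. The fingers move at their own pace and stop on an object; the grip force is fixed at half the most. Time passes only in rows, so rows that do not move let the fingers close. It gives the time, the measured TCP pose, the force and the opening at its end, in the units of the state.
- manip.state(): the state, without advancing time (a new reading comes with each control period).
- manip.snapshot(name): name is "side" or "top" or "wrist"; returns a dict with "img" (400x640x3 uint8, blue, green, red), "intrinsics" (3x3 intrinsics, pixels), "k1" (the pictures are not rectified: a ray, as slopes to the right and down, at radius r is drawn at 1 + k1 r^2 times it, then the intrinsics apply), "cam_to_world" (4x4, takes a point from camera to world coordinates); the wrist camera has in their place "hand_eye" (4x4, takes a point from camera to tool coordinates, whose origin is the TCP and whose axes are the tool frame's). Camera axes: x right, y down, z forward; pixel columns grow to the right and rows downward; lengths in m; the calibration is good to about 2 mm. A picture is of the moment at which its call begins: read the wrist's pose just before it. There is no depth.
- manip.sign_off(): hands the job in, once; it reports no verdict.
Trained networks look in a picture, given as the dict that the camera call returned (one of the last four; its "shot" number tells which), for a name from the list of things; names that differ only in an ending like _2 or _b are one class to them, and where a whole thing is asked for, a point or a joint stands for the part that bears it (a point fixed in the world has none). Each returns a list of dicts, best first, with "conf" (0 to 1); they miss things now and then, are a little off and sometimes report something else, mostly with a low value. They report only what shows in the picture. A call takes as long as a camera call.
- manip.find_in(name, picture): "uv" ([column, row] in pixels, amid what is visible of it).
- manip.cut_out(name, picture): "region" (400x640 bool, what is visible of it) and "uv" ([column, row] in pixels, amid what is visible of it).
- manip.spot_point(name, picture): "uv" ([column, row] in pixels: a listed point, or the origin of a listed thing).
The state is a dict: "t": time; "joint_pos": joint angles; "qd": joint speeds; "joint_efforts": joint torques, N m; "position": TCP position; "eef_rot": TCP orientation; "contact_force": force on the tool from outside, world axes, zero at the start; "ft_torque": the same for the moment, N m; "grip_width": opening from 0.0 (shut) to 1.0 (fully open).
Only numpy, scipy, OpenCV 4.12 (cv2) and the standard library are available. Lean on these libraries where they do the work, as an engineer would, in place of code of your own. Each camera call takes 0.05 s, during which the arm holds its last target. There are 200 camera calls.

## Task

The worn bearing sits sunk in the hub of one of the two sliding-door rollers, so it has to be poked out from below: set that roller over the upright knock-out post, press it down firmly but without ramming until the post has pushed the bearing right out, and leave the roller sitting there, down on the post's collar. Put the bearing in the clear plastic box, and leave the other roller and the tools lying about where they are.

Things in the scene. Friction and masses are not known exactly. Their poses are not given: they have to be found in the camera images.
- roller: the sliding-door roller that holds the bearing, lying flat, 30 mm high, black plastic with a white hub, about 0.2 kg: a flange of 70 mm diameter, 5 mm thick, at the bottom, above it a tread of 54 mm diameter; grip it firmly across the tread. Origin: centre of its underside, z up along its axis. From below, an access hole of 18 mm diameter runs up 15 mm to the bearing
- seat (a point): floor of the bearing seat, on the roller's axis, 15 mm above its underside. The seat is 31.6 mm in diameter, 15 mm deep and open at the top. Three springy snap lugs in its wall, their middle 26.5 mm above the roller's underside, stand 0.8 mm in over the bearing's rim and hold it down
- bearing: steel ball bearing, 30 mm outside diameter, 9 mm thick, 10 mm bore, 40 g. Origin: centre of its underside. It starts on the seat's floor, its top 6 mm below the hub's face, so it cannot be gripped. Pushed up, it passes the lugs within 3 mm at 8 to 20 N, then slides easily; once the roller is on the collar it lies loose on the pin's end, underside 2 mm above the hub's face
- stand: knock-out stand fixed to the table: grey foot 110 x 90 mm, 12 mm thick, and a round socket 36 mm in diameter and 40 mm high with a thumb screw on its -x side. Origin: on the table, on the axis of the post that the socket holds; z up
- socket (a point): top of the stand's socket, 40 mm above the table, on the post's axis. The steel post rises from it: a collar of 38 mm diameter and, above the collar, a 14 mm pin, 32 mm long with a chamfered end. The post never moves, but its height is set anew each time and is not measured: the collar's top lies 50 to 70 mm above the table. The collar is a hard stop: above 60 N counts as ramming
- clear_box: milky open plastic box, loose, 0.45 kg, 92 x 127 x 57 mm, walls 2 to 3 mm, inner floor 82 x 116 mm at 2 mm height. Origin: centre of its underside, y along its long side
- bare_roller: second roller of the same kind, its seat already empty; not to be used. Origin: centre of its underside
- screwdriver: bystander: screwdriver with red handle, 198 mm long. Origin: centre of its underside
- black_tape: bystander: small roll of black tape, 53 mm diameter, 19 mm high. Origin: centre of its underside
- screw_jar: bystander: jar of screws, 54 mm diameter, 82 mm high. Origin: centre of its underside
- hammer: bystander: hammer 282 mm long, lying flat. Origin: centre of its underside

How it is judged:
By the outcome, as a careful person would: the job done as asked, in the order asked, and still so for the second after the job is handed in, with the robot touching nothing.
It also fails if it takes over 54 s, if anything falls off the work surface, if the arm or the gripper's body presses on something with over 40 N, if the wrist force passes 120 N, or if a joint passes its speed limit or range.

## Working session

There is one attempt and no reset: what is moved stays moved. The work goes in short steps, Python scripts to look and compute and a tool call to move; the robot and the scene stay as the last step left them, time stands still between calls to the robot, and variables do not carry over. Pictures are saved under pics/ and viewed, about 8 in all and at most 12, crops included, and the job is handed in when it is done.

Besides the shell and the picture viewer there is one more tool, called after "Call:" as name(argument=value, ...) on one line, values as JSON. jog_arm: Moves the arm, as the interface text tells. Its arguments: {"type":"object","properties":{"moves":{"type":"array"}},"required":["moves"]}

```bash
mkdir -p pics
cat > h.py <<'E'
import numpy as np, cv2
from scipy.spatial.transform import Rotation as R
from station import manip
def shot(name):
    s=manip.state(); p=manip.snapshot(name)
    if name=="wrist":
        T=np.eye(4); T[:3,:3]=R.from_rotvec(s["eef_rot"]).as_matrix(); T[:3,3]=s["position"]
        p["T"]=T@np.array(p["hand_eye"])
    else: p["T"]=np.array(p["cam_to_world"])
    return p
def ray(p,uv):
    K=np.array(p["intrinsics"]); d=np.array([(uv[0]-K[0,2])/K[0,0],(uv[1]-K[1,2])/K[1,1]])
    x=d.copy()
    for _ in range(20): x=d/(1+p["k1"]*(x@x))
    v=p["T"][:3,:3]@np.array([x[0],x[1],1]); return p["T"][:3,3],v
def onz(p,uv,z):
    o,v=ray(p,uv); return o+v*(z-o[2])/v[2]
def proj(p,X):
    T=np.linalg.inv(p["T"]); c=T[:3,:3]@X+T[:3,3]; x=c[:2]/c[2]; x=x*(1+p["k1"]*(x@x)); K=np.array(p["intrinsics"])
    return np.array([K[0,0]*x[0]+K[0,2],K[1,1]*x[1]+K[1,2]])
def tri(a,ua,b,ub):
    A=np.zeros((3,3));y=np.zeros(3)
    for o,v in (ray(a,ua),ray(b,ub)):
        v=v/np.linalg.norm(v);M=np.eye(3)-np.outer(v,v);A+=M;y+=M@o
    return np.linalg.solve(A,y)
def tool(): 
    s=manip.state(); return np.array(s["position"]),R.from_rotvec(s["eef_rot"]).as_matrix()
E
python3 - <<'E'
from h import *
s=manip.state();print(s["t"],s["position"],s["contact_force"],s["grip_width"]);print(tool()[1].round(3))
for n in("top","side"):
    p=shot(n);cv2.imwrite(f"pics/{n}.png",p["img"]);print(n,p["T"].round(3).tolist())
    for o in["roller","bare_roller","bearing","stand","clear_box","screwdriver","hammer","screw_jar","black_tape","socket","seat"]:
        r=manip.spot_point(o,p);z={"socket":.04,"seat":.015}.get(o,0)
        print(o,[(np.round(q["uv"],1).tolist(),round(q["conf"],2),onz(p,q["uv"],z).round(3).tolist()) for q in r[:3]])
E
```

```text
0.0 [ 0.14523979 -0.60709554  0.25203996] [ 0.86620423  0.37538741 -0.05144481] 0.9995140547605169
[[-0.973 -0.     0.233]
 [-0.233  0.002 -0.973]
 [-0.    -1.    -0.002]]
top [[-0.016, -0.981, 0.192, 0.343], [-1.0, 0.02, 0.017, 0.08], [-0.02, -0.192, -0.981, 1.217], [0.0, 0.0, 0.0, 1.0]]
roller [([270.8, 186.0], 0.8, [0.638, 0.251, 0.0])]
bare_roller [([288.2, 253.9], 0.73, [0.422, 0.195, 0.0])]
bearing [([270.5, 186.4], 0.57, [0.637, 0.252, 0.0])]
stand [([353.3, 226.7], 0.87, [0.503, -0.008, 0.0]), ([288.5, 254.8], 0.7, [0.419, 0.194, 0.0])]
clear_box [([416.0, 239.3], 0.77, [0.46, -0.2, 0.0]), ([286.7, 254.3], 0.53, [0.421, 0.2, 0.0])]
screwdriver [([320.8, 160.8], 0.71, [0.719, 0.09, 0.0])]
hammer [([208.7, 219.4], 0.56, [0.534, 0.447, 0.0])]
screw_jar [([367.2, 163.7], 0.54, [0.706, -0.059, 0.0])]
black_tape [([407.3, 181.5], 0.66, [0.644, -0.184, 0.0])]
socket [([355.4, 225.4], 0.74, [0.501, -0.011, 0.04])]
seat [([267.4, 184.0], 0.82, [0.642, 0.259, 0.015]), ([417.3, 241.5], 0.6, [0.451, -0.201, 0.015]), ([371.9, 164.4], 0.59, [0.698, -0.072, 0.015])]
side [[0.997, -0.044, 0.067, 0.507], [-0.079, -0.43, 0.899, -0.859], [-0.011, -0.902, -0.433, 0.509], [0.0, 0.0, 0.0, 1.0]]
roller [([337.1, 188.7], 0.61, [0.632, 0.266, 0.0])]
bare_roller [([265.6, 203.4], 0.91, [0.426, 0.189, 0.0])]
bearing []
stand [([295.7, 236.9], 0.67, [0.505, 0.001, 0.0])]
clear_box [([272.9, 292.0], 0.62, [0.457, -0.201, 0.0])]
screwdriver [([376.9, 213.6], 0.45, [0.718, 0.099, 0.0]), ([338.3, 184.7], 0.43, [0.639, 0.295, 0.0])]
hammer [([301.0, 167.1], 0.94, [0.532, 0.453, 0.0])]
screw_jar [([384.3, 246.5], 0.64, [0.703, -0.061, 0.0])]
black_tape [([368.1, 276.6], 0.94, [0.647, -0.169, 0.0])]
socket [([292.8, 225.8], 0.67, [0.499, -0.016, 0.04])]
seat [([337.8, 185.1], 0.62, [0.633, 0.258, 0.015])]
```

View pics/top.png

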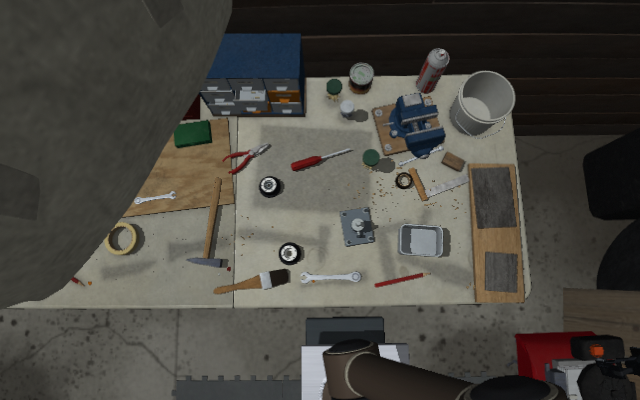

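View pics/side.png

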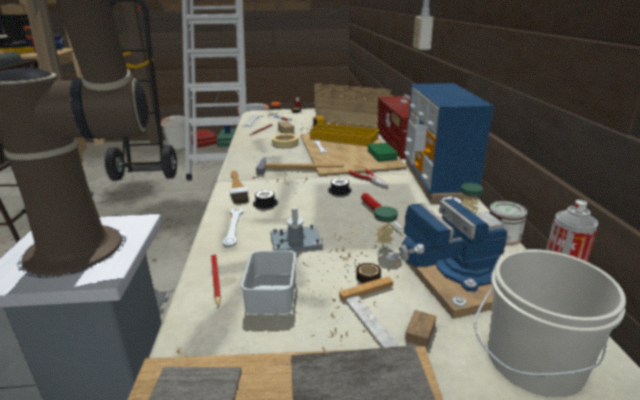

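Call:
jog_arm(moves=[{"slide":[-24,-2,-28],"rotation":[0,0,0],"gripper":0},{"slide":[-24,-2,-28],"rotation":[0,0,0],"gripper":0},{"slide":[-24,-2,-28],"rotation":[0,0,0],"gripper":0},{"slide":[-24,-2,-28],"rotation":[0,0,0],"gripper":0},{"slide":[-24,-2,-28],"rotation":[0,0,0],"gripper":0},{"slide":[-24,-2,-28],"rotation":[0,0,0],"gripper":0},{"slide":[-24,-2,-28],"rotation":[0,0,0],"gripper":0},{"slide":[-24,-2,-28],"rotation":[0,0,0],"gripper":0}])

```text
t: 1.87
position: [0.2804, -0.3438, 0.2695]
eef_rot: [-0.246, 2.097, -2.098]
contact_force: [0.4, -0.5, 0.5]
grip_width: 0.997
```

Call:
jog_arm(moves=[{"slide":[-24,-2,-28],"rotation":[0,0,0],"gripper":0},{"slide":[-24,-2,-28],"rotation":[0,0,0],"gripper":0},{"slide":[-24,-2,-28],"rotation":[0,0,0],"gripper":0},{"slide":[-24,-2,-28],"rotation":[0,0,0],"gripper":0},{"slide":[-24,-2,-28],"rotation":[0,0,0],"gripper":0},{"slide":[-24,-2,-28],"rotation":[0,0,0],"gripper":0},{"slide":[-24,-2,-28],"rotation":[0,0,0],"gripper":0},{"slide":[-24,-2,-28],"rotation":[0,0,0],"gripper":0}])

```text
t: 2.53
position: [0.4152, -0.0811, 0.2859]
eef_rot: [-0.246, 2.096, -2.097]
contact_force: [0.9, -0.7, 0.6]
grip_width: 1.001
```

Run:
```python
from h import *
P,M=tool();print(P.round(3),M.round(3).tolist())
p=shot("wrist");cv2.imwrite("pics/w1.png",p["img"]);print(np.array(p["hand_eye"]).round(3).tolist(),p["intrinsics"],p["k1"])
for o,z in[("stand",0),("socket",.04),("roller",0),("bare_roller",0),("seat",.015),("bearing",.015)]:
    print(o,[(np.round(q["uv"],1).tolist(),round(q["conf"],2),onz(p,q["uv"],z).round(4).tolist()) for q in manip.spot_point(o,p)[:3]])
```

```text
[ 0.415 -0.081  0.286] [[-0.973, 0.001, 0.233], [-0.233, -0.001, -0.973], [-0.001, -1.0, 0.001]]
[[-0.001, 0.948, 0.317, -0.082], [0.0, -0.317, 0.948, -0.122], [1.0, 0.001, 0.0, -0.001], [0.0, 0.0, 0.0, 1.0]] [[352.82699655   0.         322.6710374 ]
 [  0.         352.82699655 204.32127045]
 [  0.           0.           1.        ]] -0.0396084300091728
stand [([284.4, 69.4], 0.68, [0.5032, -0.0164, 0.0])]
socket []
roller [([283.6, 71.4], 0.75, [0.501, -0.016, 0.0]), ([431.7, 153.9], 0.18, [0.4528, -0.2023, 0.0])]
bare_roller [([85.8, 97.1], 0.74, [0.4243, 0.1968, 0.0])]
seat []
bearing []
```

Call:
jog_arm(moves=[{"slide":[-26,4,-27],"rotation":[0,0,0],"gripper":0},{"slide":[-26,4,-27],"rotation":[0,0,0],"gripper":0},{"slide":[-26,4,-27],"rotation":[0,0,0],"gripper":0},{"slide":[-26,4,-27],"rotation":[0,0,0],"gripper":0},{"slide":[-26,4,-27],"rotation":[0,0,0],"gripper":0},{"slide":[-26,4,-27],"rotation":[0,0,0],"gripper":0},{"slide":[-26,4,-27],"rotation":[0,0,0],"gripper":0},{"slide":[-26,4,-27],"rotation":[0,0,0],"gripper":0}])

```text
t: 3.55
position: [0.5678, 0.175, 0.2528]
eef_rot: [-0.245, 2.098, -2.099]
contact_force: [1.0, -1.1, 0.1]
grip_width: 1.001
```

Call:
jog_arm(moves=[{"slide":[-15,4,-27],"rotation":[0,0,0],"gripper":0},{"slide":[-15,4,-27],"rotation":[0,0,0],"gripper":0},{"slide":[0,0,0],"rotation":[0,0,0],"gripper":0}])

```text
t: 3.8
position: [0.5846, 0.2378, 0.2439]
eef_rot: [-0.248, 2.099, -2.094]
contact_force: [0.4, -0.7, 0.4]
grip_width: 0.998
```

Run:
```python
from h import *
P,M=tool();print(P.round(3))
p=shot("wrist");cv2.imwrite("pics/w2.png",p["img"])
for o,z in[("roller",0),("bare_roller",0),("seat",.015),("bearing",.015)]:
    print(o,[(np.round(q["uv"],1).tolist(),round(q["conf"],2),onz(p,q["uv"],z).round(4).tolist()) for q in manip.spot_point(o,p)[:3]])
```

```text
[0.585 0.238 0.244]
roller [([316.8, 114.4], 0.87, [0.6369, 0.258, 0.0])]
bare_roller [([327.4, 303.6], 0.77, [0.4235, 0.1947, 0.0])]
seat [([317.9, 119.6], 0.83, [0.6335, 0.2558, 0.015])]
bearing [([317.4, 116.1], 0.84, [0.6366, 0.2571, 0.015])]
```

View pics/w2.png

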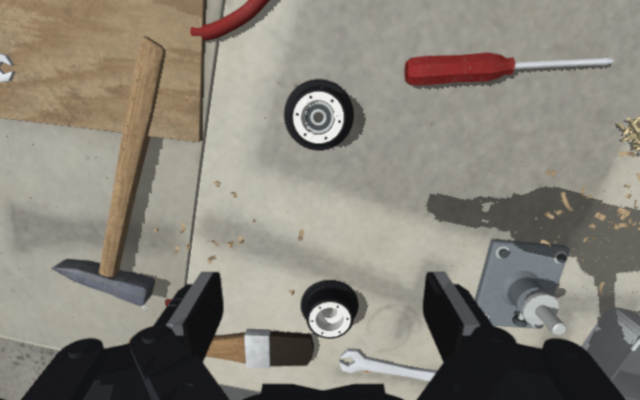

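```bash
cat >> h.py <<'E'
def hub(p,uv,z,box=45,thr=150,rmax=.028):
    """centre of the white hub face at height z: enclosing ellipse of bright pixels, in plane coords"""
    g=p["img"].min(2); u,v=map(int,uv); m=np.zeros_like(g); m[max(v-box,0):v+box,max(u-box,0):u+box]=1
    m=((g>thr)&(m>0)).astype(np.uint8)
    ys,xs=np.nonzero(m); W=np.array([onz(p,(x,y),z)[:2] for x,y in zip(xs,ys)])
    c0=onz(p,uv,z)[:2]; W=W[np.hypot(*(W-c0).T)<rmax]
    (c,r)=cv2.minEnclosingCircle(W.astype(np.float32)*1000); return np.array(c)/1000,r,len(W),W
E
python3 - <<'E'
from h import *
p=shot("wrist")
for thr in(120,150,180):print(thr,hub(p,(318,117),.03,thr=thr)[:3])
g=p["img"].min(2);print(g[117,280:360:2]);print(p["T"][:3,3])
# black outline: flange ring at z~.005, tread top at .03
E
```

```text
120 (array([0.63671661, 0.2562258 ]), 23.78062629699707, 1565)
150 (array([0.63667194, 0.25639694]), 23.477060317993164, 1351)
180 (array([0.63674915, 0.2563833 ]), 23.116788864135742, 1014)
[ 51  39  37  56 207 236 236 230 131 102  81  74  94 173 140  78  73  73
 111 183 131  79  93 172 154 231 192 163 223 113  25  18  19  17  54  72
  73  71  72  73]
[0.66296221 0.25290287 0.36697508]
```

Call:
jog_arm(moves=[{"slide":[-11,34,-1.2],"rotation":[0,0,0],"gripper":0},{"slide":[-11,34,-1.2],"rotation":[0,0,0],"gripper":0},{"slide":[-11,34,-1.2],"rotation":[0,0,0],"gripper":0},{"slide":[-11,34,-1.2],"rotation":[0,0,0],"gripper":0},{"slide":[-11,30,-1.1],"rotation":[0,0,0],"gripper":0},{"slide":[0,0,0],"rotation":[0,0,0],"gripper":0}])

```text
t: 4.6
position: [0.6315, 0.2507, 0.071]
eef_rot: [-0.259, 2.1, -2.106]
contact_force: [-1.9, -0.5, -1.4]
grip_width: 1.0
```

Run:
```python
from h import *
P,M=tool();print(P.round(4))
p=shot("wrist");cv2.imwrite("pics/w3.png",p["img"])
uv=proj(p,np.array([.6367,.2564,.03]));print(uv,[hub(p,uv,.03,box=120,thr=t)[:3] for t in(130,160)])
t=np.array([.6367,.2564,.029]);print((M.T@(t-P)*1000).round(1))
```

```text
[0.6315 0.2507 0.071 ]
[315.77230835 243.3557002 ] [(array([0.63340668, 0.25699826]), 26.50157928466797, 3818), (array([0.6365744 , 0.25620773]), 23.351198196411133, 2325)]
[-6.9 41.9 -4.4]
```

View pics/w3.png

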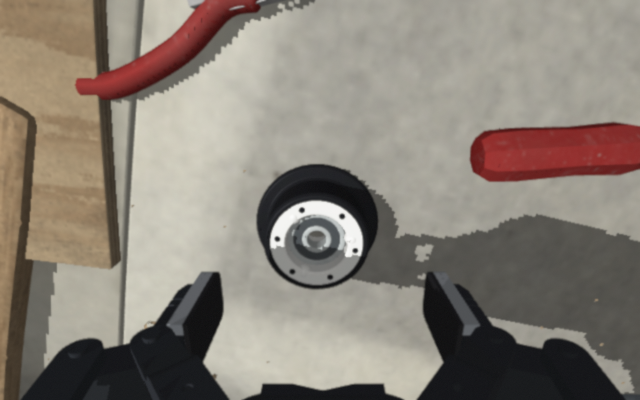

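Call:
jog_arm(moves=[{"slide":[-4,14,-2.4],"rotation":[0,0,0],"gripper":0},{"slide":[-3,14,-2],"rotation":[0,0,0],"gripper":0},{"slide":[0,13,0],"rotation":[0,0,0],"gripper":0},{"slide":[0,0,0],"rotation":[0,0,0],"gripper":90},{"slide":[0,0,0],"rotation":[0,0,0],"gripper":140},{"slide":[0,0,0],"rotation":[0,0,0],"gripper":200},{"slide":[0,0,0],"rotation":[0,0,0],"gripper":255},{"slide":[0,0,0],"rotation":[0,0,0],"gripper":255}])

```text
t: 5.32
position: [0.642, 0.2598, 0.0399]
eef_rot: [-0.245, 2.096, -2.096]
contact_force: [-1.7, 0.2, 3.2]
grip_width: 0.604
```

Call:
jog_arm(moves=[{"slide":[0,0,0],"rotation":[0,0,0],"gripper":255},{"slide":[0,0,0],"rotation":[0,0,0],"gripper":255}])

```text
t: 5.48
position: [0.642, 0.2597, 0.0399]
eef_rot: [-0.246, 2.096, -2.096]
contact_force: [-0.9, -1.0, 6.4]
grip_width: 0.606
```

Call:
jog_arm(moves=[{"slide":[0,0,0],"rotation":[0,0,0],"gripper":60},{"slide":[0,0,0],"rotation":[0,0,0],"gripper":60},{"slide":[6,5,0],"rotation":[0,0,0],"gripper":60},{"slide":[0,6,0],"rotation":[0,0,0],"gripper":60},{"slide":[0,0,0],"rotation":[0,0,0],"gripper":60}])

```text
t: 5.9
position: [0.6331, 0.2576, 0.0248]
eef_rot: [-0.252, 2.098, -2.1]
contact_force: [0.2, -0.3, -0.1]
grip_width: 0.764
```

Run:
```python
from h import *
P,M=tool();print(P.round(4),manip.state()["contact_force"])
p=shot("wrist");cv2.imwrite("pics/w4.png",p["img"])
uv=proj(p,np.array([.6367,.2564,.03]));print(uv)
for t in(160,190):
  c,r,n,_=hub(p,uv,.03,box=150,thr=t);print(c,r,n,(M.T@(np.r_[c,.03]-P)*1000).round(1))
```

```text
[0.6331 0.2576 0.0248] [ 0.18059861 -0.3198595  -0.12364049]
[330.17521859 302.42160824]
[0.64136731 0.2604577 ] 22.705904006958008 2838 [-8.7 -5.2 -0.9]
[0.64189673 0.26039182] 22.497920989990234 2430 [-9.2 -5.2 -0.7]
```

View pics/w4.png

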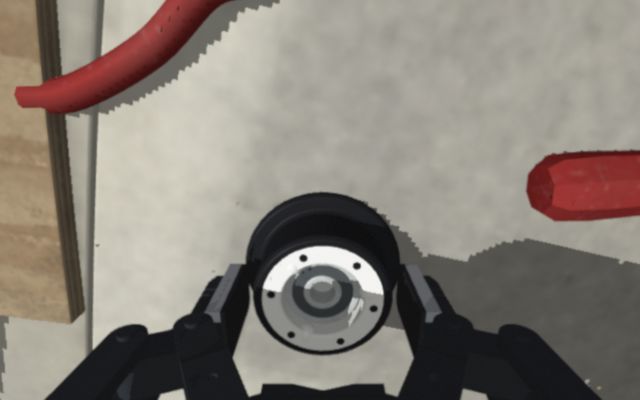

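Call:
jog_arm(moves=[{"slide":[-8.5,-5,0],"rotation":[0,0,0],"gripper":60},{"slide":[0,0,0],"rotation":[0,0,0],"gripper":60},{"slide":[0,0,0],"rotation":[0,0,0],"gripper":60}])

```text
t: 6.2
position: [0.6454, 0.2607, 0.0335]
eef_rot: [-0.244, 2.096, -2.095]
contact_force: [-0.5, 1.0, -0.2]
grip_width: 0.767
```

Run:
```python
from h import *
P,M=tool();print(P.round(4))
p=shot("wrist");P2,_=tool();print(P2.round(4))
uv=proj(p,np.array([.6415,.2604,.03]));print(uv)
for t in(160,190):
  c,r,n,_=hub(p,uv,.03,box=150,thr=t);print(c,r,n,(M.T@(np.r_[c,.03]-P)*1000).round(1))
```

```text
[0.6454 0.2607 0.0335]
[0.6448 0.2605 0.0331]
[323.30427373 305.03730839]
[0.63650464 0.2595275 ] 23.51525115966797 1612 [ 9.   3.4 -1. ]
[0.63653473 0.25952933] 23.347185134887695 1426 [ 8.9  3.4 -1. ]
```

Call:
jog_arm(moves=[{"slide":[0,0,0],"rotation":[0,0,0],"gripper":60},{"slide":[0,0,0],"rotation":[0,0,0],"gripper":60},{"slide":[0,0,0],"rotation":[0,0,0],"gripper":60}])

```text
t: 6.5
position: [0.6434, 0.2601, 0.0323]
eef_rot: [-0.248, 2.097, -2.097]
contact_force: [0.2, -0.6, -0.1]
grip_width: 0.764
```

Run:
```python
from h import *
P,M=tool();print(P.round(4))
p=shot("wrist");P2,_=tool();print(P2.round(4))
uv=proj(p,np.array([.637,.26,.03]));print(uv)
for t in(160,190):
  c,r,n,_=hub(p,uv,.03,box=150,thr=t);print(c,r,n,(M.T@(np.r_[c,.03]-P)*1000).round(1))
```

```text
[0.6434 0.2601 0.0323]
[0.6434 0.2601 0.0322]
[321.5114887 311.626263 ]
[0.63640924 0.26256174] 25.38076400756836 1682 [ 6.3  2.3 -4. ]
[0.63654828 0.25949954] 23.320470809936523 1475 [ 6.8  2.3 -1. ]
```

Call:
jog_arm(moves=[{"slide":[3.5,1.5,0],"rotation":[0,0,0],"gripper":60},{"slide":[3.3,1.5,0],"rotation":[0,0,0],"gripper":60},{"slide":[0,0,0],"rotation":[0,0,0],"gripper":60},{"slide":[0,0,0],"rotation":[0,0,0],"gripper":255},{"slide":[0,0,0],"rotation":[0,0,0],"gripper":255},{"slide":[0,0,0],"rotation":[0,0,0],"gripper":255},{"slide":[0,0,0],"rotation":[0,0,0],"gripper":255}])

```text
t: 7.13
position: [0.6371, 0.2587, 0.0295]
eef_rot: [-0.247, 2.097, -2.097]
contact_force: [-0.6, -0.2, 0.5]
grip_width: 0.617
```

Run:
```python
from h import *
P,M=tool();print(P.round(4))
p=shot("wrist")
uv=proj(p,np.array([.637,.26,.03]));print(uv)
for t in(180,200):
  c,r,n,_=hub(p,uv,.03,box=150,thr=t,rmax=.025);print(c,r,n,(M.T@(np.r_[c,.03]-P)*1000).round(1))
```

```text
[0.6371 0.2587 0.0295]
[321.70703481 301.97885444]
[0.64516711 0.26115649] 21.86542510986328 1996 [-8.5 -0.5 -0.5]
[0.64538794 0.26119922] 21.47608757019043 1831 [-8.7 -0.5 -0.5]
```

```bash
cat >> h.py <<'E'
from scipy.optimize import minimize
def ring(p,c0,z,ri=.0215,ro=.0253,span=.010):
    g=cv2.GaussianBlur(p["img"].min(2),(0,0),1).astype(np.float32); a=np.linspace(0,2*np.pi,72,endpoint=False)
    def s(c):
        q=[]
        for r in(ri,ro):
            uv=np.array([proj(p,np.array([c[0]+r*np.cos(t),c[1]+r*np.sin(t),z])) for t in a],np.float32)
            q.append(cv2.remap(g,uv[:,:1].copy(),uv[:,1:].copy(),cv2.INTER_LINEAR)[:,0])
        return -np.clip(q[0]-q[1],-80,80).mean()
    G=[(s((c0[0]+i,c0[1]+j)),c0[0]+i,c0[1]+j) for i in np.arange(-span,span+1e-6,.002) for j in np.arange(-span,span+1e-6,.002)]
    b=min(G); r=minimize(s,b[1:],method="Nelder-Mead",options=dict(initial_simplex=np.array(b[1:])+[[0,0],[.001,0],[0,.001]],xatol=1e-4))
    return r.x,-r.fun
def draw(p,c,z,radii,fn,crop=None):
    im=p["img"].copy()
    for r in radii:
        pts=np.array([proj(p,np.array([c[0]+r*np.cos(t),c[1]+r*np.sin(t),z])) for t in np.linspace(0,6.283,60)]).round().astype(int)
        cv2.polylines(im,[pts],True,(0,0,255),1)
    cv2.imwrite(fn,im)
E
python3 - <<'E'
from h import *
P,M=tool()
p=shot("wrist")
c,s=ring(p,(.637,.259),.03);print(P.round(4),c.round(4),s,(M.T@(np.r_[c,.03]-P)*1000).round(1))
draw(p,c,.03,(.0215,.0253),"pics/w5.png")
E
```

```text
[0.6371 0.2587 0.0295] [0.6376 0.2598] 78.25413513183594 [-0.8 -0.5 -1. ]
```

View pics/w5.png

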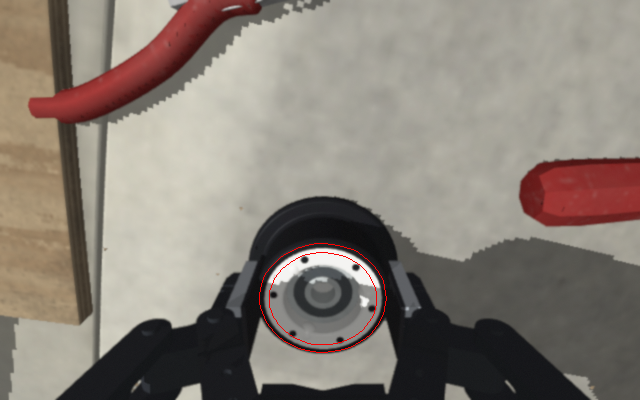

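Call:
jog_arm(moves=[{"slide":[0,-15,0],"rotation":[0,0,0],"gripper":255},{"slide":[0,-30,0],"rotation":[0,0,0],"gripper":255},{"slide":[10,-30,10],"rotation":[0,0,0],"gripper":255},{"slide":[22,-25,20],"rotation":[0,0,0],"gripper":255},{"slide":[22,-25,20],"rotation":[0,0,0],"gripper":255},{"slide":[22,-25,20],"rotation":[0,0,0],"gripper":255},{"slide":[26,-10,24],"rotation":[0,0,0],"gripper":255},{"slide":[28,0,24],"rotation":[0,0,0],"gripper":255}])

```text
t: 7.9
position: [0.54, 0.113, 0.1937]
eef_rot: [-0.239, 2.092, -2.093]
contact_force: [0.4, -0.4, -2.8]
grip_width: 0.62
```

Call:
jog_arm(moves=[{"slide":[28,0,24],"rotation":[0,0,0],"gripper":255},{"slide":[28,0,24],"rotation":[0,0,0],"gripper":255},{"slide":[28,0,24],"rotation":[0,0,0],"gripper":255},{"slide":[25,0,20],"rotation":[0,0,0],"gripper":255},{"slide":[15,0,10],"rotation":[0,0,0],"gripper":255},{"slide":[0,0,0],"rotation":[0,0,0],"gripper":255},{"slide":[0,0,0],"rotation":[0,0,0],"gripper":255},{"slide":[0,0,0],"rotation":[0,0,0],"gripper":255}])

```text
t: 8.57
position: [0.4418, -0.0143, 0.1899]
eef_rot: [-0.245, 2.096, -2.096]
contact_force: [0.3, 0.2, -2.6]
grip_width: 0.622
```

Run:
```python
from h import *
P,M=tool();print(P.round(4),manip.state()["grip_width"])
p=shot("wrist");cv2.imwrite("pics/w6.png",p["img"])
np.savez("w6.npz",img=p["img"],T=p["T"])
for o,z in[("stand",0),("socket",.04)]:
    print(o,[(np.round(q["uv"],1).tolist(),round(q["conf"],2),onz(p,q["uv"],z).round(4).tolist()) for q in manip.spot_point(o,p)[:3]])
c=P+M@[-.0008,-.0005,-.001];c,s=ring(p,c[:2],c[2]);print(s,(M.T@(np.r_[c,P[2]+.0005]-P)*1000).round(1))
```

```text
[ 0.4418 -0.0143  0.1899] 0.6220416582812136
stand [([342.4, 117.3], 0.83, [0.5014, -0.0166, 0.0])]
socket [([342.0, 117.7], 0.56, [0.5035, -0.0136, 0.04]), ([321.8, 280.9], 0.5, [0.3644, -0.0312, 0.04])]
79.00955200195312 [-0.6 -0.5 -0.9]
```

View pics/w6.png

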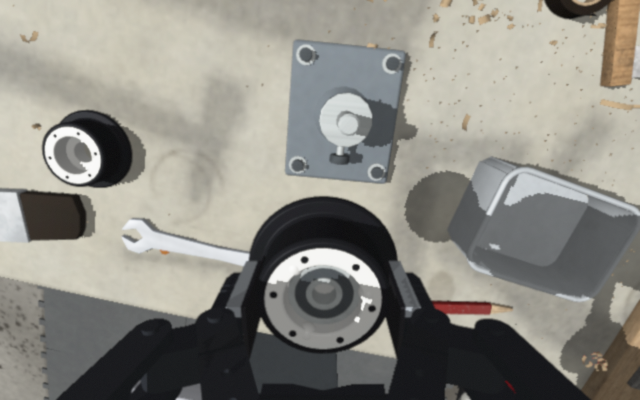

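```bash
cat > post.py <<'E'
from h import *
def fitpost(p,x0,y0,hs=np.arange(.050,.0705,.002),span=.006):
    g=cv2.GaussianBlur(cv2.cvtColor(p["img"],cv2.COLOR_BGR2GRAY),(0,0),1.0).astype(np.float32)
    gx=cv2.Sobel(g,cv2.CV_32F,1,0);gy=cv2.Sobel(g,cv2.CV_32F,0,1); a=np.linspace(0,2*np.pi,48,endpoint=False)
    def circ(x,y,z,r):
        uv=np.array([proj(p,np.array([x+r*np.cos(t),y+r*np.sin(t),z])) for t in a],np.float32)
        t=np.roll(uv,-1,0)-np.roll(uv,1,0); n=np.c_[t[:,1],-t[:,0]]/np.linalg.norm(t,axis=1)[:,None]
        f=lambda G:cv2.remap(G,uv[:,:1].copy(),uv[:,1:].copy(),cv2.INTER_LINEAR)[:,0]
        return np.clip(np.abs(f(gx)*n[:,0]+f(gy)*n[:,1]),0,60).mean()
    s=lambda q:-(circ(q[0],q[1],q[2],.019)+circ(q[0],q[1],q[2]+.032,.0065))
    b=min((s((x0+i,y0+j,h)),x0+i,y0+j,h) for i in np.arange(-span,span+1e-6,.0015) for j in np.arange(-span,span+1e-6,.0015) for h in hs)
    r=minimize(s,b[1:],method="Nelder-Mead",options=dict(initial_simplex=np.array(b[1:])+np.r_[np.zeros((1,3)),np.eye(3)*.001],xatol=5e-5))
    return r.x,r.fun
def show(p,q,fn):
    im=cv2.resize(p["img"],None,fx=4,fy=4,interpolation=cv2.INTER_CUBIC)
    for z,r in((q[2],.019),(q[2]+.032,.0065)):
        pts=np.array([proj(p,np.array([q[0]+r*np.cos(t),q[1]+r*np.sin(t),z])) for t in np.linspace(0,6.283,60)])*4+1.5
        cv2.polylines(im,[pts.round().astype(int)],True,(0,0,255),1)
    u,v=(proj(p,q)*4).astype(int); cv2.imwrite(fn,im[max(v-200,0):v+200,max(u-200,0):u+200])
E
python3 - <<'E'
from post import *
P,M=tool();p=shot("wrist")
q,f=fitpost(p,.502,-.013);print(q.round(4),f)
show(p,q,"pics/post1.png")
E
```

```text
[ 0.5024 -0.0161  0.0505] -111.05485534667969
```

View pics/post1.png

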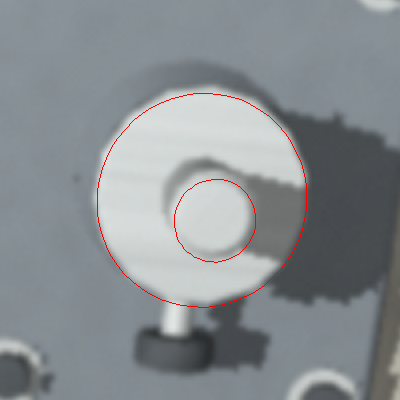

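Call:
jog_arm(moves=[{"slide":[-1,20,5],"rotation":[0,0,0],"gripper":255},{"slide":[-2,25,6],"rotation":[0,0,0],"gripper":255},{"slide":[-1,15,5],"rotation":[0,0,0],"gripper":255},{"slide":[0,0,0],"rotation":[0,0,0],"gripper":255},{"slide":[0,0,0],"rotation":[0,0,0],"gripper":255},{"slide":[0,0,0],"rotation":[0,0,0],"gripper":255},{"slide":[0,0,0],"rotation":[0,0,0],"gripper":255}])

```text
t: 9.35
position: [0.4499, -0.0289, 0.1305]
eef_rot: [-0.245, 2.095, -2.096]
contact_force: [-0.4, 0.1, -2.6]
grip_width: 0.615
```

Run:
```python
from post import *
P,M=tool();p=shot("wrist");print(P.round(4))
q,f=fitpost(p,.5032,-.0158);print(q.round(4),f)
c=P+M@[-.0006,-.0005,-.0009];c,s=ring(p,c[:2],c[2]);print(s,"roller in tool",(M.T@(np.r_[c,P[2]+.0005]-P)*1000).round(1),"pin in tool",(M.T@(q+[0,0,.032]-P)*1000).round(1))
show(p,q,"pics/post2.png")
```

```text
[ 0.4499 -0.0289  0.1305]
[ 0.5022 -0.0152  0.051 ] -105.90724182128906
78.73250579833984 roller in tool [-0.9 -0.5 -0.9] pin in tool [-53.9  47.6  -1.2]
```

View pics/post2.png

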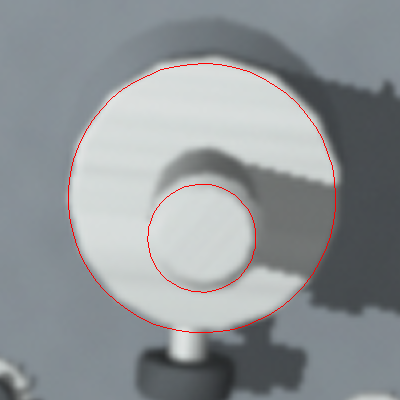

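Call:
jog_arm(moves=[{"slide":[-14,0,-0.2],"rotation":[0,0,0],"gripper":255},{"slide":[-20,0,0],"rotation":[0,0,0],"gripper":255},{"slide":[-14,0,0],"rotation":[0,0,0],"gripper":255},{"slide":[-5.9,0,0],"rotation":[0,0,0],"gripper":255},{"slide":[0,0,0],"rotation":[0,0,0],"gripper":255},{"slide":[0,0,0],"rotation":[0,0,0],"gripper":255},{"slide":[0,0,0],"rotation":[0,0,0],"gripper":255}])

```text
t: 9.98
position: [0.4999, -0.0163, 0.1291]
eef_rot: [-0.249, 2.098, -2.097]
contact_force: [0.2, -0.1, -2.5]
grip_width: 0.618
```

Call:
jog_arm(moves=[{"slide":[0,4,0],"rotation":[0,0,0],"gripper":255},{"slide":[0,4,0],"rotation":[0,0,0],"gripper":255},{"slide":[0,2,0],"rotation":[0,0,0],"gripper":255},{"slide":[0,0,0],"rotation":[0,0,0],"gripper":255},{"slide":[0,0,0],"rotation":[0,0,0],"gripper":255}])

```text
t: 10.4
position: [0.5006, -0.0164, 0.1188]
eef_rot: [-0.248, 2.098, -2.097]
contact_force: [-0.5, -1.0, -2.9]
grip_width: 0.614
```

Run:
```python
from h import *
P,M=tool();print(P.round(4),np.round(manip.state()["contact_force"],1),(M.T@(P-[.4499,-.0289,.1305])*1000).round(1))
for n in("side",):
  p=shot(n);u,v=proj(p,P).astype(int);cv2.imwrite("pics/s2.png",cv2.resize(p["img"][v-50:v+70,u-60:u+60],None,fx=5,fy=5,interpolation=cv2.INTER_CUBIC))
```

```text
[ 0.5006 -0.0164  0.1188] [-0.5 -1.  -2.9] [-52.2  11.6  -0.4]
```

View pics/s2.png

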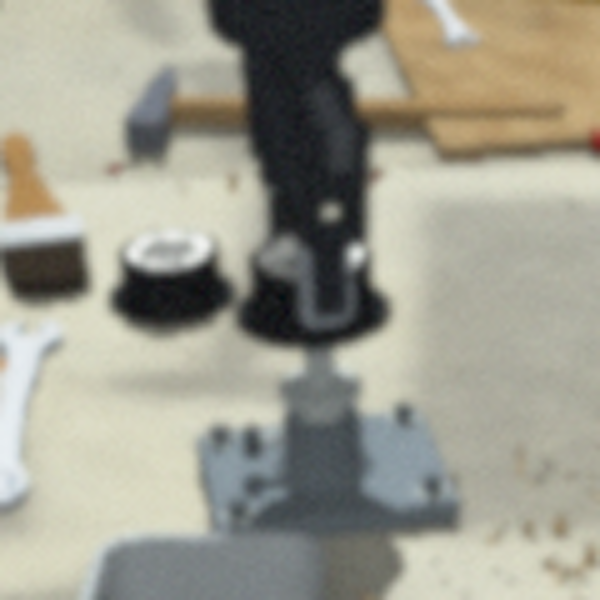

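Call:
jog_arm(moves=[{"slide":[-1.8,0,0.2],"rotation":[0,0,0],"gripper":255},{"slide":[0,0,0],"rotation":[0,0,0],"gripper":255},{"slide":[0,3,0],"rotation":[0,0,0],"gripper":255},{"slide":[0,3,0],"rotation":[0,0,0],"gripper":255},{"slide":[0,2,0],"rotation":[0,0,0],"gripper":255},{"slide":[0,0,0],"rotation":[0,0,0],"gripper":255}])

```text
t: 10.95
position: [0.5022, -0.016, 0.1105]
eef_rot: [-0.249, 2.098, -2.097]
contact_force: [-1.0, 0.6, -2.1]
grip_width: 0.615
```

Run:
```python
from h import *
P,M=tool();print(P.round(4),np.round(manip.state()["contact_force"],1),np.round(manip.state()["ft_torque"],2),(M.T@(P-[.4499,-.0289,.1305])*1000).round(1))
```

```text
[ 0.5022 -0.016   0.1105] [-1.   0.6 -2.1] [ 0.03 -0.   -0.  ] [-53.9  19.9  -0.3]
```

Call:
jog_arm(moves=[{"slide":[0,2,0],"rotation":[0,0,0],"gripper":255},{"slide":[0,2,0],"rotation":[0,0,0],"gripper":255},{"slide":[0,1,0],"rotation":[0,0,0],"gripper":255},{"slide":[0,0,0],"rotation":[0,0,0],"gripper":255}])

```text
t: 11.28
position: [0.5027, -0.0161, 0.1059]
eef_rot: [-0.248, 2.097, -2.097]
contact_force: [-0.1, -0.5, -3.2]
grip_width: 0.617
```

Call:
jog_arm(moves=[{"slide":[0,2,0],"rotation":[0,0,0],"gripper":255},{"slide":[0,2,0],"rotation":[0,0,0],"gripper":255},{"slide":[0,0,0],"rotation":[0,0,0],"gripper":255}])

```text
t: 11.53
position: [0.5027, -0.0161, 0.1019]
eef_rot: [-0.248, 2.097, -2.097]
contact_force: [-0.8, 0.0, -3.2]
grip_width: 0.618
```

Call:
jog_arm(moves=[{"slide":[0,1.5,0],"rotation":[0,0,0],"gripper":255},{"slide":[0,1.5,0],"rotation":[0,0,0],"gripper":255},{"slide":[0,0,0],"rotation":[0,0,0],"gripper":255}])

```text
t: 11.78
position: [0.5024, -0.0161, 0.0992]
eef_rot: [-0.249, 2.098, -2.097]
contact_force: [-1.5, 0.3, -0.2]
grip_width: 0.616
```

Call:
jog_arm(moves=[{"slide":[0,1.5,0],"rotation":[0,0,0],"gripper":255},{"slide":[0,1.5,0],"rotation":[0,0,0],"gripper":255},{"slide":[0,0,0],"rotation":[0,0,0],"gripper":255}])

```text
t: 12.03
position: [0.5018, -0.016, 0.0967]
eef_rot: [-0.251, 2.099, -2.097]
contact_force: [-4.7, -0.1, 6.4]
grip_width: 0.619
```

Call:
jog_arm(moves=[{"slide":[0.5,1.5,0],"rotation":[0,0,0],"gripper":255},{"slide":[0,1,0],"rotation":[0,0,0],"gripper":255},{"slide":[0,0,0],"rotation":[0,0,0],"gripper":255}])

```text
t: 12.28
position: [0.5018, -0.0161, 0.0955]
eef_rot: [-0.25, 2.099, -2.097]
contact_force: [-6.5, 0.3, 14.7]
grip_width: 0.617
```

Call:
jog_arm(moves=[{"slide":[0,1.5,0],"rotation":[0,0,0],"gripper":255},{"slide":[0,1,0],"rotation":[0,0,0],"gripper":255},{"slide":[0,0,0],"rotation":[0,0,0],"gripper":255}])

```text
t: 12.53
position: [0.5029, -0.0162, 0.0918]
eef_rot: [-0.245, 2.096, -2.096]
contact_force: [0.5, -0.5, -2.2]
grip_width: 0.619
```

Call:
jog_arm(moves=[{"slide":[0,2,0],"rotation":[0,0,0],"gripper":255},{"slide":[0,2,0],"rotation":[0,0,0],"gripper":255},{"slide":[0,2,0],"rotation":[0,0,0],"gripper":255},{"slide":[0,0,0],"rotation":[0,0,0],"gripper":255}])

```text
t: 12.87
position: [0.5025, -0.0163, 0.0847]
eef_rot: [-0.247, 2.097, -2.097]
contact_force: [0.5, -0.2, -1.6]
grip_width: 0.616
```

Call:
jog_arm(moves=[{"slide":[0,1.2,0],"rotation":[0,0,0],"gripper":255},{"slide":[0,1.2,0],"rotation":[0,0,0],"gripper":255},{"slide":[0,0,0],"rotation":[0,0,0],"gripper":255}])

```text
t: 13.12
position: [0.5026, -0.0163, 0.0845]
eef_rot: [-0.249, 2.098, -2.097]
contact_force: [-5.1, 0.2, 12.8]
grip_width: 0.618
```

Call:
jog_arm(moves=[{"slide":[0,1,0],"rotation":[0,0,0],"gripper":255},{"slide":[0,0,0],"rotation":[0,0,0],"gripper":255}])

```text
t: 13.28
position: [0.5027, -0.0163, 0.0845]
eef_rot: [-0.249, 2.098, -2.097]
contact_force: [-7.5, 0.6, 19.8]
grip_width: 0.618
```

Call:
jog_arm(moves=[{"slide":[0,1,0],"rotation":[0,0,0],"gripper":255},{"slide":[0,0,0],"rotation":[0,0,0],"gripper":255}])

```text
t: 13.45
position: [0.5027, -0.0163, 0.0845]
eef_rot: [-0.25, 2.098, -2.097]
contact_force: [-9.6, 0.6, 26.5]
grip_width: 0.615
```

Run:
```python
from h import *
P,M=tool();s=manip.state();print(P.round(4),np.round(s["contact_force"],1),np.round(s["ft_torque"],2))
p=shot("wrist");cv2.imwrite("pics/w7.png",p["img"])
p=shot("side");u,v=proj(p,P).astype(int)
a=cv2.resize(p["img"][v-20:v+60,u-40:u+40],(400,400),interpolation=cv2.INTER_CUBIC)
w=cv2.imread("pics/w7.png")[150:400,195:445];cv2.imwrite("pics/c7.png",np.hstack([a,cv2.resize(w,(400,400))]))
```

```text
[ 0.5027 -0.0163  0.0845] [-9.6  0.6 26.5] [ 0.2   1.57 -0.02]
```

View pics/c7.png

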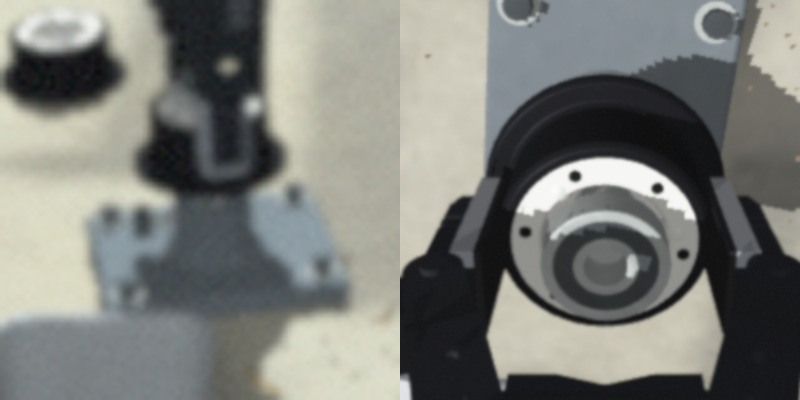

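Call:
jog_arm(moves=[{"slide":[0,-2,0],"rotation":[0,0,0],"gripper":255},{"slide":[0,-2.3,0],"rotation":[0,0,0],"gripper":255},{"slide":[0,0,0],"rotation":[0,0,0],"gripper":255},{"slide":[0,0,0],"rotation":[0,0,0],"gripper":70},{"slide":[0,0,0],"rotation":[0,0,0],"gripper":30},{"slide":[0,0,0],"rotation":[0,0,0],"gripper":30},{"slide":[0,0,0],"rotation":[0,0,0],"gripper":30}])

```text
t: 14.13
position: [0.5025, -0.0163, 0.0849]
eef_rot: [-0.247, 2.097, -2.097]
contact_force: [0.2, 0.4, -0.5]
grip_width: 0.881
```

Call:
jog_arm(moves=[{"slide":[0,-5,0],"rotation":[0,0,0],"gripper":30},{"slide":[0,-10,0],"rotation":[0,0,0],"gripper":30},{"slide":[0,-9,0],"rotation":[0,0,0],"gripper":30},{"slide":[0,0,0],"rotation":[0,0,0],"gripper":30},{"slide":[0,0,0],"rotation":[0,0,0],"gripper":30},{"slide":[0,0,0],"rotation":[0,0,0],"gripper":30}])

```text
t: 14.63
position: [0.5027, -0.0163, 0.1097]
eef_rot: [-0.246, 2.096, -2.097]
contact_force: [-0.0, 0.7, -1.0]
grip_width: 0.88
```

Run:
```python
from h import *
P,M=tool();s=manip.state();print(P.round(4),np.round(s["contact_force"],1),s["grip_width"])
p=shot("wrist");np.savez("w8.npz",img=p["img"],T=p["T"])
c,sc=ring(p,(.5027,-.0163),.085);print("hub",c.round(4),sc,(M.T@(np.r_[c,.085]-P)*1000).round(1))
for n in("spot_point","find_in"):
  for q in getattr(manip,n)("bearing",p)[:2]: X=onz(p,q["uv"],.087 if n=="spot_point" else .096);print(n,q["uv"],q["conf"],(M.T@(X-P)*1000).round(1))
m=manip.cut_out("bearing",p)
if m:
  ys,xs=np.nonzero(m[0]["region"]);print(xs.min(),xs.max(),ys.min(),ys.max())
im=p["img"].copy()
for z,r,c2 in((.096,.015,c),(.096,.005,c),(.085,.0235,c)):
  pts=np.array([proj(p,np.array([c2[0]+r*np.cos(t),c2[1]+r*np.sin(t),z])) for t in np.linspace(0,6.283,60)]).round().astype(int);cv2.polylines(im,[pts],True,(0,0,255),1)
u,v=proj(p,np.r_[c,.09]).astype(int);b=im[v-80:v+80,u-110:u+110];cv2.imwrite("pics/c8.png",cv2.resize(b,None,fx=3.6,fy=3.6,interpolation=cv2.INTER_CUBIC))
```

```text
[ 0.5027 -0.0163  0.1097] [-0.   0.7 -1. ] 0.8804560460380798
hub [ 0.5034 -0.0151] 77.53953552246094 [-1.  24.7 -1. ]
spot_point [324.2, 271.0] 0.96 [-1.3 22.7 -0.2]
find_in [321.0, 281.3] 0.63 [-1.3 13.7 -1.6]
288 357 242 309
```

Call:
jog_arm(moves=[{"slide":[-0.5,2.2,0],"rotation":[0,0,0],"gripper":60},{"slide":[0,0,0],"rotation":[0,0,0],"gripper":100},{"slide":[0,0,0],"rotation":[0,0,0],"gripper":120},{"slide":[0,0,0],"rotation":[0,0,0],"gripper":135},{"slide":[0,0,0],"rotation":[0,0,0],"gripper":150},{"slide":[0,0,0],"rotation":[0,0,0],"gripper":165},{"slide":[0,0,0],"rotation":[0,0,0],"gripper":200},{"slide":[0,0,0],"rotation":[0,0,0],"gripper":255}])

```text
t: 15.5
position: [0.5033, -0.0163, 0.1074]
eef_rot: [-0.247, 2.096, -2.097]
contact_force: [-0.1, -0.6, 3.5]
grip_width: 0.315
```

Call:
jog_arm(moves=[{"slide":[0,0,0],"rotation":[0,0,0],"gripper":255},{"slide":[0,0,0],"rotation":[0,0,0],"gripper":255},{"slide":[0,0,0],"rotation":[0,0,0],"gripper":255}])

```text
t: 15.75
position: [0.5032, -0.0163, 0.1074]
eef_rot: [-0.247, 2.096, -2.097]
contact_force: [-1.6, -0.9, 4.8]
grip_width: 0.318
```

Call:
jog_arm(moves=[{"slide":[0,-10,0],"rotation":[0,0,0],"gripper":255},{"slide":[0,-30,0],"rotation":[0,0,0],"gripper":255},{"slide":[0,-30,5],"rotation":[0,0,0],"gripper":255},{"slide":[12,-10,24],"rotation":[0,0,0],"gripper":255},{"slide":[16,0,32],"rotation":[0,0,0],"gripper":255},{"slide":[16,0,32],"rotation":[0,0,0],"gripper":255},{"slide":[8,0,16],"rotation":[0,0,0],"gripper":255},{"slide":[0,0,0],"rotation":[0,0,0],"gripper":255}])

```text
t: 16.42
position: [0.477, -0.1371, 0.1874]
eef_rot: [-0.244, 2.098, -2.1]
contact_force: [0.2, 0.9, 0.4]
grip_width: 0.315
```

Call:
jog_arm(moves=[{"slide":[0,0,0],"rotation":[0,0,0],"gripper":255},{"slide":[0,0,0],"rotation":[0,0,0],"gripper":255}])

```text
t: 16.58
position: [0.4775, -0.1336, 0.1869]
eef_rot: [-0.247, 2.098, -2.096]
contact_force: [0.2, -0.1, 0.1]
grip_width: 0.313
```

Run:
```python
from h import *
P,M=tool();s=manip.state();print(P.round(4),s["grip_width"])
p=shot("wrist");cv2.imwrite("pics/w9.png",p["img"])
r=manip.spot_point("clear_box",p);print([(q["uv"],q["conf"],onz(p,q["uv"],0).round(3)) for q in r[:2]])
m=manip.cut_out("clear_box",p)
if m:
  cs=max(cv2.findContours(m[0]["region"].astype(np.uint8),0,1)[0],key=cv2.contourArea)[:,0]
  W=np.array([onz(p,c,.057)[:2] for c in cs],np.float32)*1000;print(m[0]["conf"],cs.min(0),cs.max(0),cv2.minAreaRect(W),cv2.boxPoints(cv2.minAreaRect(W)).round())
print([(q["uv"],q["conf"]) for q in manip.find_in("bearing",p)[:2]])
for n in("top","side"):
  t=shot(n);m=manip.cut_out("clear_box",t)
  if m:
    cs=max(cv2.findContours(m[0]["region"].astype(np.uint8),0,1)[0],key=cv2.contourArea)[:,0]
    W=np.array([onz(t,c,.057)[:2] for c in cs],np.float32)*1000;print(n,m[0]["conf"],cv2.minAreaRect(W))
  print(n,[(q["uv"],q["conf"],onz(t,q["uv"],.055).round(3)) for q in manip.spot_point("roller",t)[:2]])
```

```text
[ 0.4775 -0.1336  0.1869] 0.31338438551297254
[([389.6, 223.6], 0.75, array([ 0.453, -0.203, -0.   ]))]
0.84 [316 164] [491 312] ((457.0630187988281, -200.06146240234375), (130.89590454101562, 97.40465545654297), 84.58686065673828) [[ 402. -261.]
 [ 499. -270.]
 [ 512. -139.]
 [ 415. -130.]]
[([320.1, 284.3], 0.97), ([408.5, 234.6], 0.52)]
top 0.93 ((456.519775390625, -219.99273681640625), (88.6242446899414, 71.01395416259766), 85.78434753417969)
top [([358.2, 224.5], 0.89, array([ 0.502, -0.019,  0.055]))]
side 0.78 ((453.86175537109375, -236.05242919921875), (187.6215362548828, 93.34255981445312), 86.98637390136719)
side [([295.2, 218.7], 0.84, array([ 0.505, -0.011,  0.055])), ([301.4, 169.1], 0.49, array([0.53 , 0.295, 0.055]))]
```

View pics/w9.png

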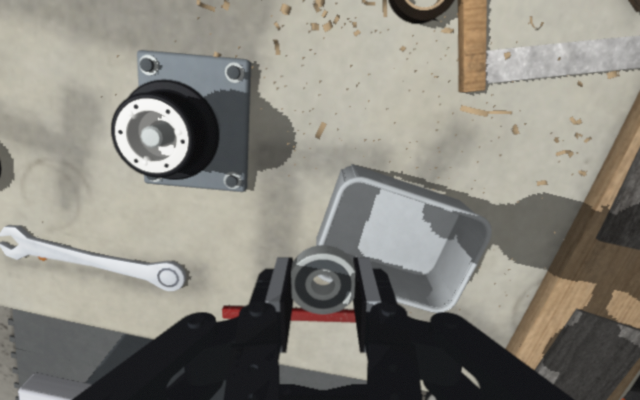

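Call:
jog_arm(moves=[{"slide":[9,0,15],"rotation":[0,0,0],"gripper":255},{"slide":[14,5,24],"rotation":[0,0,0],"gripper":255},{"slide":[12,15,21],"rotation":[0,0,0],"gripper":255},{"slide":[0,25,0],"rotation":[0,0,0],"gripper":255},{"slide":[0,25,0],"rotation":[0,0,0],"gripper":255},{"slide":[0,25,0],"rotation":[0,0,0],"gripper":255},{"slide":[0,0,0],"rotation":[0,0,0],"gripper":255},{"slide":[0,0,0],"rotation":[0,0,0],"gripper":255}])

```text
t: 17.75
position: [0.4563, -0.2001, 0.0908]
eef_rot: [-0.251, 2.101, -2.096]
contact_force: [-0.4, -0.7, -0.0]
grip_width: 0.321
```

Call:
jog_arm(moves=[{"slide":[0,20,0],"rotation":[0,0,0],"gripper":255},{"slide":[0,20,0],"rotation":[0,0,0],"gripper":255},{"slide":[0,13,0],"rotation":[0,0,0],"gripper":255},{"slide":[0,7,0],"rotation":[0,0,0],"gripper":255},{"slide":[0,0,0],"rotation":[0,0,0],"gripper":255},{"slide":[0,0,0],"rotation":[0,0,0],"gripper":255}])

```text
t: 18.25
position: [0.4587, -0.2012, 0.0331]
eef_rot: [-0.246, 2.095, -2.097]
contact_force: [-0.6, 0.2, -0.0]
grip_width: 0.317
```

Call:
jog_arm(moves=[{"slide":[0,3,0],"rotation":[0,0,0],"gripper":255},{"slide":[0,2.5,0],"rotation":[0,0,0],"gripper":255},{"slide":[0,0,0],"rotation":[0,0,0],"gripper":255},{"slide":[0,0,0],"rotation":[0,0,0],"gripper":145},{"slide":[0,0,0],"rotation":[0,0,0],"gripper":130},{"slide":[0,0,0],"rotation":[0,0,0],"gripper":130},{"slide":[0,0,0],"rotation":[0,0,0],"gripper":130},{"slide":[0,0,0],"rotation":[0,0,0],"gripper":130}])

```text
t: 18.92
position: [0.4577, -0.2008, 0.0266]
eef_rot: [-0.247, 2.097, -2.097]
contact_force: [-1.0, 0.1, 0.0]
grip_width: 0.492
```

Call:
jog_arm(moves=[{"slide":[0,-10,0],"rotation":[0,0,0],"gripper":130},{"slide":[0,-25,0],"rotation":[0,0,0],"gripper":130},{"slide":[0,-30,0],"rotation":[0,0,0],"gripper":130},{"slide":[0,-30,0],"rotation":[0,0,0],"gripper":130},{"slide":[0,-30,0],"rotation":[0,0,0],"gripper":130},{"slide":[10,-30,0],"rotation":[0,0,0],"gripper":130},{"slide":[10,-20,0],"rotation":[0,0,0],"gripper":130},{"slide":[0,0,0],"rotation":[0,0,0],"gripper":130}])

```text
t: 19.58
position: [0.44, -0.2072, 0.2072]
eef_rot: [-0.239, 2.087, -2.1]
contact_force: [0.9, -0.1, -0.1]
grip_width: 0.487
```

Call:
jog_arm(moves=[{"slide":[0,0,0],"rotation":[0,0,0],"gripper":130},{"slide":[0,0,0],"rotation":[0,0,0],"gripper":130},{"slide":[0,0,0],"rotation":[0,0,0],"gripper":130}])

```text
t: 19.83
position: [0.4374, -0.2048, 0.2002]
eef_rot: [-0.25, 2.099, -2.096]
contact_force: [0.2, -0.3, 0.9]
grip_width: 0.49
```

Run:
```python
from h import *
P,M=tool();s=manip.state();print(P.round(4),s["grip_width"])
p=shot("wrist")
for o,z in(("bearing",.002),("clear_box",0),("roller",.055),("stand",0)):
  print(o,[(np.round(q["uv"]),round(q["conf"],2),onz(p,q["uv"],z).round(3)) for q in manip.spot_point(o,p)[:2]])
t=shot("top");a=t["img"][200:260,260:460];cv2.imwrite("pics/end.png",np.vstack([cv2.resize(p["img"],(640,400)),cv2.resize(a,(640,192),interpolation=cv2.INTER_CUBIC)]))
```

```text
[ 0.4374 -0.2048  0.2002] 0.49020119070340784
bearing [(array([325., 156.]), 0.56, array([ 0.458, -0.201,  0.002]))]
clear_box [(array([325., 162.]), 0.9, array([ 0.453, -0.202,  0.   ]))]
roller [(array([85., 51.]), 0.78, array([ 0.503, -0.013,  0.055]))]
stand [(array([126.,  60.]), 0.82, array([ 0.5  , -0.014,  0.   ]))]
```

```bash
python3 -c "
from station import manip
print(manip.state()['t'],manip.sign_off())"
```

```text
the job is handed in; nothing more can be done
20.1333 None
```

The worn bearing is out of its roller and in the clear box. The roller is sitting on the post's collar, and I handed the job in at about 20 s of the 54 s allowed.

- **Pressing:** the lugs gave way at about 17 N. The roller then met a hard stop at about 0.055 m, which I took as the collar. I pressed to about 29 N there with no further movement, well under the 60 N ramming limit. The stop came about 2 mm higher than I expected from where the pin first touched the bearing. Pictures taken then showed the roller down on the collar and the bearing standing above the hub.
- **Box:** I lowered the bearing to a few millimetres above the box floor and released it with the fingers only partly open, so they would not touch the walls. I then backed away.
- **Last checks:** after the arm withdrew, the networks put the bearing inside the box at (0.458, -0.201), though with only 0.56 confidence. They put the roller on the stand's axis. I could not look at the final picture because the 12-picture limit was reached.
- **Slips along the way:** my first grasp of the roller was off-centre because I had read the arm's position before it settled. I redid it, and the roller shifted about 3 mm on the table. As far as I know I touched neither the other roller nor the tools, but I did not measure them again at the end.

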